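# Bring a cordless tape dispenser back into service: battery in, knob on, hold to start

### The arm

A 6-joint arm with a two-finger parallel gripper is mounted at the origin on a cart in front of the work surface, level with it; the furniture and walls round the work are solid. World frame = base frame: x ahead of the robot, y to its left, z up, the work surface at z = 0. Lengths are in mm, angles in rad, forces in N, time in s.
With the tool pointing down it reaches from about 350 to 875 mm from the base axis. Payload 4.2 kg.
Tool frame: the origin (TCP) lies between the finger pads; the fingertips stand 11 mm ahead of it and the grasp point (between the pads) lies 8 mm behind it; z points along the fingers, y is the direction in which the jaws open and shut (so a half turn about z gives the same grasp; the last joint's range is limited). The gripper opens to 85 mm and grips with 20 to 120 N. Pads are 22 mm wide; open, the fingers measure 114 mm over their backs; the gripper's body (76 mm by 85 mm) begins 54 mm behind the grasp point. The pads swing forward as they close: fully open they stand 13 mm farther back than shut.
Start: joints at [-0.882, 0.385, 0.008, 0, -1.194, -0.259], TCP at [260.443, -568.127, 242.312] pointing down, gripper open.
Joint ranges: [-3.14, 3.14], [-1.21, 2.06], [-1.07, 1.41], [-3.16, 2.05], [-2.99, -0.16], [-3.1, 3.1]. Speed limits (rad/s): [2.79, 2.79, 3.14, 3.14, 3.14, 3.14].

### API

Orientations are given as a unit quaternion [x, y, z, w].
In Python, from bench import * gives the robot as it stands.
- The arm moves only by the tool servo_tool, never from a script. Its argument "rows" is a list of rows, each a list of 7 numbers: the opening, from 0 (shut) to 1 (fully open), then the shift along the tool's x, y, z in cm, then the turn, a rotation vector about the tool's x, y, z in degrees. A call has 1 to 12 rows; each row shifts and turns the commanded pose from where the row before left it, along the tool's axes as they then stand; what a row does not reach is not made up. A row lasts 1/10 s, in which the tool goes at most 50 mm and 8.59 degrees, less where a joint would pass 70% of its speed; a pose out of reach is approached as far as the arm can. A call is refused whole if a number of a shift passes 5 or a number of a turn 8.59, either way. A call with a gripper value outside its range is refused whole. The fingers move at their own pace and stop on an object; the grip force is fixed at half the most. Time passes only in rows, so rows that do not move let the fingers close. It gives the time, the measured TCP pose, the force and the opening at its end, in the units of the state.
- read_state(): the state, without advancing time (a new reading comes with each control period).
- get_image(name): name is "scene" or "top" or "wrist"; returns a dict with "image" (480x640x3 uint8, red, green, blue), "mtx" (3x3 intrinsics, pixels), "k1" (the pictures are not rectified: a ray, as slopes to the right and down, at radius r is drawn at 1 + k1 r^2 times it, then the intrinsics apply), "extrinsics" (4x4, takes a point from camera to world coordinates). Camera axes: x right, y up, looking along -z (the intrinsics and any distortion apply to the point x, -y, -z); pixel columns grow to the right and rows downward; lengths in mm; the calibration is good to about 2 mm. A picture is of the moment at which its call begins. There is no depth.
- job_done(): hands the job in, once; it reports no verdict.
The state is a dict: "clock": time; "joints": joint angles; "joint_vel": joint speeds; "joint_efforts": joint torques, N m; "position": TCP position; "ee_rot": TCP orientation; "contact_force": force on the tool from outside, world axes, zero at the start; "wrist_torque": the same for the moment, N m; "gripper_width": finger opening in mm.
Only numpy, scipy, OpenCV 4.12 (cv2) and the standard library are available. Lean on these libraries where they do the work, as an engineer would, in place of code of your own. Each camera call takes 0.05 s, during which the arm holds its last target. There are 200 camera calls.

### The job

Get the cordless tape dispenser going again. Take the charged battery pack out of its charger, slide it into the dispenser's battery slot until it is fully home and let go of it; then pick the loose control knob up from the bench, turn it so that the flat in its bore matches the flat on the D-shaped spindle, push it all the way onto the spindle and keep pressing it down, because the spindle is the sprung push-and-hold start switch. Finish still holding the knob pressed in, do not let go of it, and leave the other things on the bench where they are.

Things in the scene. Friction and masses are not known exactly. Their poses are not given: they have to be found in the camera images.
- dispenser: The cordless tape dispenser, grey and black, fixed: 256 (x) x 211 (y) mm, 135 mm high at its tape roll (left half). Origin: centre of its underside; x to its back, y to its tape side. Turned by up to 0.2 rad. Right half: grey control deck in front, its top at z = 70 mm, spindle at x -58, y -45; darker grey battery bay behind, its top at z = 78 mm, slot centre at x +62, y -45 mm.
- slot_mouth (a point): Centre of the mouth of the battery slot, level with the top of the bay, between two orange strips. The slot goes straight down; it is 72.5 mm long along this point's x axis and 20.5 mm wide along its y axis, 50 mm deep, with a 2 mm chamfer round the mouth.
- slot_floor (a point): Centre of the slot's floor, 50 mm below its mouth and 28 mm above the bench; same axes as the mouth. The battery is home when its underside stands on this floor; its top is then 50 mm above the bay.
- battery: The battery pack: a flat upright black slab with an orange band and grey finger ribs, 70 (x) x 18 (y) x 100 (z) mm, 0.15 to 0.3 kg, foot edges bevelled. Origin: centre of its underside; z up. It stands in the charger, 32 mm of it below the charger's top. Grip it across the 18 mm, with the fingertips no more than 45 mm below its top. It fits the slot either way round.
- charger: The grey charger, 122 x 76 mm, 49 mm high, fixed to the bench; the battery stands in its pocket, which is 32 mm deep and 2 mm wider than the pack on every side. Origin: centre of its underside; x along the battery's 70 mm. Turned by up to 0.3 rad.
- knob: The loose control knob: black, round, fluted, 40 mm across, 34 mm high, 150 g, standing on the bench bore down, a white pointer line on top. Origin: centre of its underside; z up; x along the pointer, centre to rim; starts within 0.7 rad of world x. Bore from below 22 mm deep, 14.4 mm across, with a flat 2.5 mm from the axis on the +x (pointer) side; mouth lightly chamfered.
- knob_bore_end (a point): Centre of the blind end of the knob's bore, 22 mm above the knob's underside; same axes as the knob.
- spindle_tip (a point): Top end of the upright D-shaped metal spindle, 28 mm above the control deck (z = 98 mm when not pressed). 12 mm across, flat 1.5 mm from the axis on this point's +x side, end bevelled. The knob goes on when its pointer (x) points the same way as this x, within about 0.15 rad. It turns 0.75 rad either way from the machine's x against friction (0.03 N m); starts within 0.6 rad.
- start_switch (a joint): Start switch: the spindle goes straight down 0 to 0.004 m against a spring, 2.6 N to begin with, 9 N fully in, and comes back when let go. On above 0.0025 m. The underside of a fully fitted knob is 6 mm above the deck, 2 mm with the switch fully in.
- mug_1: Bystander: white mug, 92 mm across, 95 mm high; origin centre of its underside.
- tape_masking: Bystander: roll of masking tape lying flat, 85 mm across, 24 mm high; origin centre of its underside.
- tape_measure: Bystander: grey tape measure, 39 x 81 x 62 mm; origin centre of its underside.
There are look-alikes about, which are no part of the job. What is meant by the knob is not green, and is the smaller of those in its own colour.

How it is judged:
By the outcome, as a careful person would: the job done as asked, in the order asked, and still so for the second after the job is handed in, while the arm keeps its last pose, push and grip.
It also fails if it takes over 69 s, if anything falls off the work surface, if the arm or the gripper's body presses on something with over 40 N, if the wrist force passes 120 N, or if a joint passes its speed limit or range.

## Working session

There is one attempt and no reset: what is moved stays moved. The work goes in short steps, Python scripts to look and compute and a tool call to move; the robot and the scene stay as the last step left them, time stands still between calls to the robot, and variables do not carry over. Pictures are saved under pics/ and viewed, about 8 in all and at most 12, crops included, and the job is handed in when it is done.

Besides the shell and the picture viewer there is one more tool, called after "Request:" by a JSON object that holds its "name" and its "arguments". servo_tool: Moves the arm, as the interface text tells. Its arguments: {"type":"object","properties":{"rows":{"type":"array","items":{"type":"array","items":{"type":"number"}}}},"required":["rows"]}

```bash
mkdir -p pics; ls; cat > h.py <<'E'
from bench import *
import numpy as np, cv2
from scipy.spatial.transform import Rotation as R
def snap(name,fn,keep=True):
    d=get_image(name); cv2.imwrite('pics/'+fn+'.png',d['image'][:,:,::-1])
    np.savez('pics/'+fn+'.npz',**{k:np.array(d[k]) for k in('image','mtx','k1','extrinsics')}); return d
def load(fn): return dict(np.load('pics/'+fn+'.npz'))
def back(d,uv,z):
    uv=np.array(uv,float).reshape(-1,1,2)
    s=cv2.undistortPoints(uv,d['mtx'],np.array([float(d['k1']),0,0,0]),None,None,None).reshape(-1,2) if 0 else cv2.undistortPoints(uv,d['mtx'],np.array([float(d['k1']),0,0,0])).reshape(-1,2)
    E=d['extrinsics']; r=np.c_[s[:,0],-s[:,1],-np.ones(len(s))]@E[:3,:3].T
    t=(np.broadcast_to(z,len(s))-E[2,3])/r[:,2]; return E[:3,3]+r*t[:,None]
def proj(d,P):
    E=d['extrinsics']; p=(np.atleast_2d(P)-E[:3,3])@E[:3,:3]; p=p*[1,-1,-1]
    return cv2.projectPoints(p,np.zeros(3),np.zeros(3),d['mtx'],np.array([float(d['k1']),0,0,0]))[0].reshape(-1,2)
E
python3 - <<'E'
from h import *
a=snap('top','top0');b=snap('scene','sc0')
cv2.imwrite('pics/both.png',cv2.resize(np.vstack([a['image'],b['image']])[:,:,::-1],None,fx=.625,fy=.625))
for d in(a,b):print(np.round(d['extrinsics'],3).tolist(),d['mtx'].tolist(),d['k1'])
print(read_state())
E
```

```text
pics
[[0.017, 0.987, -0.157, 339.839], [-1.0, 0.015, -0.016, 70.388], [-0.014, 0.157, 0.987, 1203.454], [0.0, 0.0, 0.0, 1.0]] [[572.5849968772934, 0.0, 321.2362884752981], [0.0, 572.5849968772934, 238.57740016370687], [0.0, 0.0, 1.0]] -0.1309675434296481
[[-0.904, 0.21, -0.374, 110.496], [-0.428, -0.416, 0.802, 959.486], [0.013, 0.885, 0.466, 619.3], [0.0, 0.0, 0.0, 1.0]] [[559.6358454969395, 0.0, 324.38607844692376], [0.0, 559.6358454969395, 243.9473983140968], [0.0, 0.0, 1.0]] -0.08683240031000226
{'clock': 0.1, 'joints': array([-8.82397005e-01,  3.85522134e-01,  6.76917892e-03, -4.26806406e-04,
       -1.19398299e+00, -2.58648272e-01]), 'joint_vel': array([ 0.00040845, -0.00194378,  0.00185492,  0.0019603 ,  0.00131072,
        0.00047066]), 'joint_efforts': array([-5.19090172e-04, -3.93318880e+01,  1.88929904e+01,  4.19793069e+00,
       -2.57052234e-03,  6.75234034e-06]), 'position': array([ 260.24419151, -567.70400358,  241.30913134]), 'ee_rot': array([-2.13148806e-01,  9.77019246e-01,  9.53554468e-04, -2.65728817e-04]), 'contact_force': array([0.69407094, 0.56420101, 0.78892323]), 'wrist_torque': array([0.02858815, 0.03254123, 0.04899268]), 'gripper_width': 85.5535529198195}
```

View pics/top0.png

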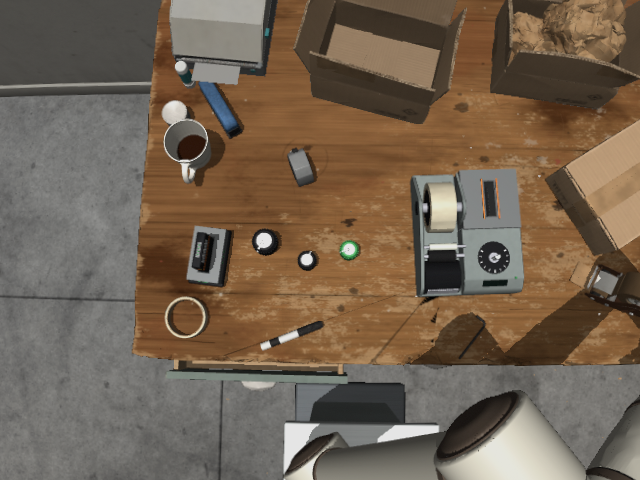

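View pics/sc0.png

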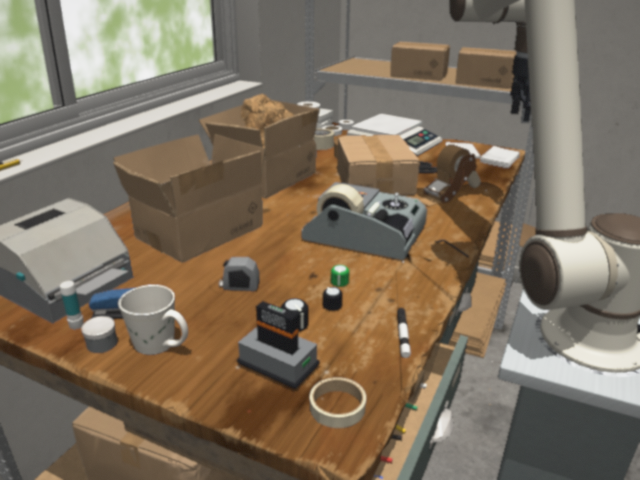

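Knob candidates in the top view are the black large one at (265,242), the black small one at (307,260) and the green one at (349,250). I choose the small black one at (307,260). The battery is at (204,252) in the charger, and the dispenser's slot is at (490,198) with its spindle at (494,257). Next is a close crop to check this.

```bash
python3 - <<'E'
from h import *
d=load('top0');im=d['image'][:,:,::-1]
A=cv2.resize(im[215:295,180:320],None,fx=5,fy=5,interpolation=cv2.INTER_CUBIC)[:,:700]
A=cv2.resize(im[217:293,180:325],(725,380),interpolation=cv2.INTER_CUBIC) #5x
cv2.imwrite('pics/c1.png',A)
B=cv2.resize(im[160:305,405:530],None,fx=4,fy=4,interpolation=cv2.INTER_CUBIC)
cv2.imwrite('pics/c2.png',B)
print(back(d,[[265,242],[307,260],[349,250]],34),back(d,[[204,252]],100),back(d,[[490,198]],78),back(d,[[494,257]],98))
E
```

```text
[[517.08212015 206.06705049  34.        ]
 [480.94233471 118.19966258  34.        ]
 [503.02339613  32.04156055  34.        ]] [[485.40911429 318.02329791 100.        ]] [[ 607.53697341 -252.24244449   78.        ]] [[ 484.30613538 -250.81673515   98.        ]]
```

View pics/c1.png

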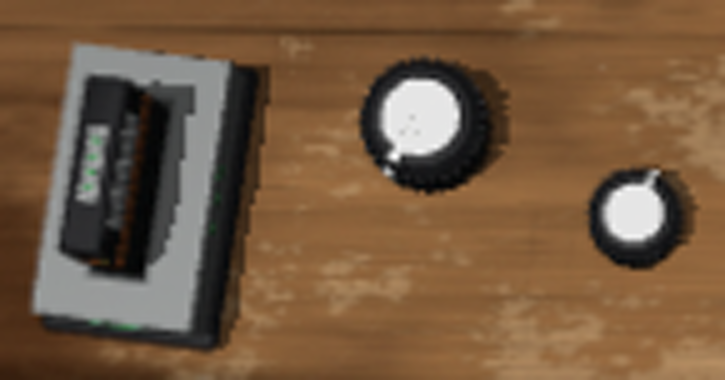

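View pics/c2.png

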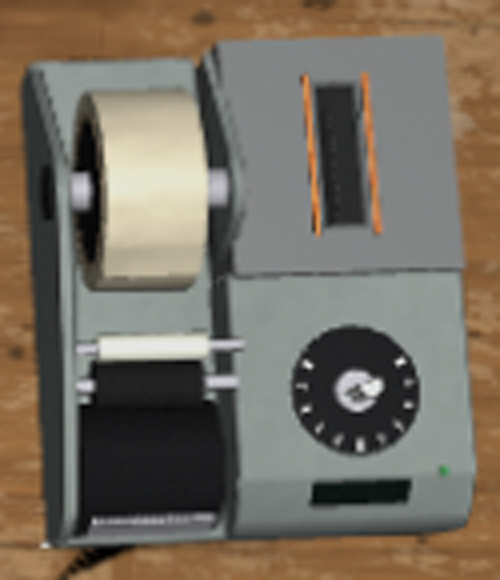

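The crop shows the big black knob at (427,122), the small black knob at (636,215) with its pointer toward (654,175), and the battery's top face at about (97,165). In the dispenser crop the slot is centred at (342,155) and the dial and spindle at (356,390).

```bash
python3 - <<'E'
from h import *
d=load('top0');np.set_printoptions(precision=1,suppress=True)
f1=lambda p:np.array(p)/5+[180,217]-.4
f2=lambda p:np.array(p)/4+[405,160]-.4
c=back(d,f1([[72,43],[232,62],[190,333],[35,312]]),49);print('charger',c,c.mean(0))
e=(c[0]+c[1]-c[2]-c[3]);print(np.arctan2(e[1],e[0]))
b=back(d,f1([[87,76],[135,82],[108,255],[60,248]]),117);print('batt',b,b.mean(0))
e=(b[0]+b[1]-b[2]-b[3]);print(np.arctan2(e[1],e[0]))
s=back(d,f2([[305,75],[364,73],[378,235],[318,235]]),78);print('slot',s,s.mean(0))
e=(s[0]+s[1]-s[2]-s[3]);print(np.arctan2(e[1],e[0]))
k=back(d,f1([[635,213],[654,175]]),34);print('knob',k,np.arctan2(*(k[1]-k[0])[1::-1]))
print('dial',back(d,f2([[356,390]]),70),back(d,f2([[352,390]]),98))
st=read_state();print(R.from_quat(st['ee_rot']).as_matrix())
E
```

```text
charger [[547.7 353.2  49. ]
 [540.7 285.9  49. ]
 [428.7 298.5  49. ]
 [435.9 362.9  49. ]] [488.2 325.1  49. ]
-0.09885742855843188
batt [[522.5 330.  117. ]
 [520.4 310.9 117. ]
 [452.8 318.2 117. ]
 [455.2 337.1 117. ]] [487.7 324.1 117. ]
-0.10684375813160207
slot [[ 648.3 -234.7   78. ]
 [ 650.1 -265.5   78. ]
 [ 565.7 -269.6   78. ]
 [ 565.2 -238.7   78. ]] [ 607.3 -252.1   78. ]
0.04815570744076941
knob [[482.6 119.1  34. ]
 [498.5 111.6  34. ]] -0.44110661598947143
dial [[ 487.8 -258.1   70. ]] [[ 484.1 -248.    98. ]]
[[-0.9 -0.4 -0. ]
 [-0.4  0.9  0. ]
 [ 0.   0.  -1. ]]
```

Request:
{"name": "servo_tool", "arguments": {"rows": [[1,0,0,0,0,0,7.6],[1,0,0,0,0,0,7.6],[1,0,0,0,0,0,7.6],[1,0,0,0,0,0,7.6],[1,-0.6,4.5,0,0,0,0],[1,-0.7,4.5,0,0,0,0],[1,-0.7,4.5,0,0,0,0],[1,-0.7,4.5,0,0,0,0],[1,-0.7,4.5,0,0,0,0],[1,-0.7,4.5,0,0,0,0],[1,-0.7,4.5,0,0,0,0],[1,-0.7,4.5,0,0,0,0]]}}

```text
clock: 1.3
position: [351.2, -213.7, 242.2]
ee_rot: [0.051, 0.999, 0.0, -0.0]
contact_force: [1.1, 0.1, 0.6]
gripper_width: 85.3
```

Request:
{"name": "servo_tool", "arguments": {"rows": [[1,-0.7,4.5,0,0,0,0],[1,-0.7,4.5,0,0,0,0],[1,-0.7,4.5,0,0,0,0],[1,-0.7,4.5,0,0,0,0],[1,-0.7,4.5,0,0,0,0],[1,-0.7,4.5,0,0,0,0],[1,-0.7,4.5,0,0,0,0],[1,-0.7,4.5,0,0,0,0],[1,-0.7,4.5,0,0,0,0],[1,-0.7,4.5,0,0,0,0],[1,0,0,0,0,0,0]]}}

```text
clock: 2.4
position: [467.4, 229.5, 241.3]
ee_rot: [0.048, 0.999, -0.0, 0.0]
contact_force: [0.4, -0.1, -1.1]
gripper_width: 85.3
```

```bash
cat >> h.py <<'E'
def go(xyz,yaw):
    "yaw = world angle of tool y; prints turn about tool z (deg) then shift cm in turned frame"
    st=read_state();M=R.from_quat(st['ee_rot']).as_matrix()
    a=np.arctan2(M[1,1],M[0,1]);dz=-(yaw-a);dz=(dz+np.pi)%(2*np.pi)-np.pi
    T=np.array([[-np.sin(yaw),np.cos(yaw),0],[np.cos(yaw),np.sin(yaw),0],[0,0,-1]]).T
    # x = y cross z, z=down
    y=T[:,1];z=T[:,2];T[:,0]=np.cross(y,z)
    print('t',st['clock'],'pos',np.round(st['position'],1),'yawy',round(a,4),'tilt',np.round(M[:2,2],4),'w',round(st['gripper_width'],1),'q',np.round(st['joints'],2),'F',np.round(st['contact_force'],1))
    print('turn',np.round(np.degrees(dz),2),'shift cm',np.round(T.T@(np.array(xyz)-st['position'])/10,2))
E
python3 - <<'E'
from h import *
go([488,324.5,90],np.pi/2-.103)
d=snap('wrist','w1')
print(proj(d,[[488,324.5,117],[482.6,119,34]]),d['extrinsics'].round(2).tolist(),d['mtx'][0],d['k1'])
E
```

```text
t 2.4 pos [467.4 229.5 241.3] yawy 1.4742 tilt [ 0.0001 -0.0001] w 85.3 q [ 0.77  0.21 -0.25  0.   -1.12 -2.44] F [ 0.4 -0.1 -1.1]
turn 0.37 shift cm [-1.07  9.66 15.13]
[[457.94557392 247.56821442]
 [194.97728687 230.95315428]] [[0.1, -0.94, -0.32, 385.09], [1.0, 0.09, 0.03, 237.18], [-0.0, -0.32, 0.95, 374.51], [0.0, 0.0, 0.0, 1.0]] [404.05742491   0.         316.27405602] -0.07557713864155416
```

View pics/w1.png

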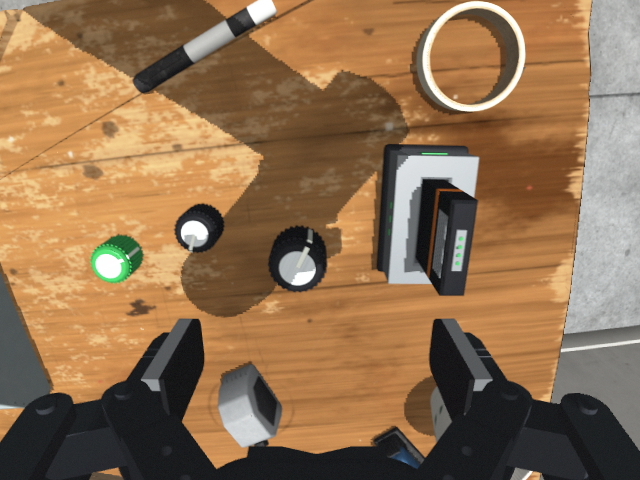

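The wrist view shows the battery top centred at about (457,243), where I predicted (458,248). The charger's top face runs from (398,155) to (475,285), the small knob's white cap is at (193,234), and the big knob is at (297,266). They agree with the top view.

```bash
python3 - <<'E'
from h import *
d=load('w1');np.set_printoptions(precision=1,suppress=True)
b=back(d,[[449,189],[477,194],[465,294],[438,292]],117);print(b,b.mean(0))
c=back(d,[[398,155],[479,157],[475,285],[388,283]],49);print(c,c.mean(0))
for p in(b,c):
  e=p[0]+p[1]-p[2]-p[3];print(np.arctan2(-e[1],-e[0]))
print(back(d,[[193,234]],34))
im=d['image'][:,:,::-1][140:310,370:500];cv2.imwrite('pics/c3.png',cv2.resize(im,None,fx=3.5,fy=3.5,interpolation=cv2.INTER_CUBIC))
E
```

```text
[[446.5 318.  117. ]
 [451.6 336.7 117. ]
 [524.1 330.4 117. ]
 [520.4 310.8 117. ]] [485.7 324.  117. ]
[[431.2 298.2  49. ]
 [438.6 363.9  49. ]
 [552.7 363.9  49. ]
 [542.7 285.6  49. ]] [491.3 327.9  49. ]
-0.09146542065968259
-0.055676815907371925
[[485.2 116.7  34. ]]
```

View pics/c3.png

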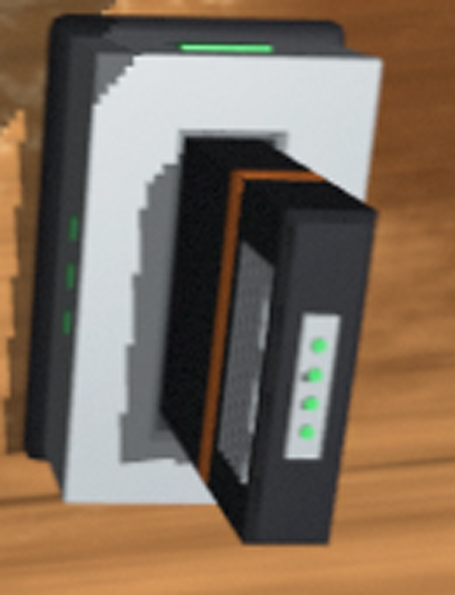

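Request:
{"name": "servo_tool", "arguments": {"rows": [[1,-0.5,4.8,0,0,0,0.2],[1,-0.5,4.8,0,0,0,0],[1,0,0,4.5,0,0,0],[1,0,0,4.5,0,0,0],[1,0,0,3.5,0,0,0],[1,0,0,2.6,0,0,0],[1,0,0,0,0,0,0],[1,0,0,0,0,0,0]]}}

```text
clock: 3.25
position: [486.4, 319.0, 91.9]
ee_rot: [0.052, 0.999, -0.0, 0.0]
contact_force: [-0.0, 0.6, 1.2]
gripper_width: 85.1
```

```bash
python3 - <<'E'
from h import *
go([487,324,90],np.pi/2-.10)
d=snap('wrist','w2')
E
```

```text
t 3.25 pos [486.4 319.   91.9] yawy 1.4662 tilt [ 0.0002 -0.0006] w 85.1 q [ 0.86  0.46 -0.29  0.   -0.82 -2.53] F [-0.   0.6  1.2]
turn -0.26 shift cm [-0.01  0.5   0.19]
```

View pics/w2.png

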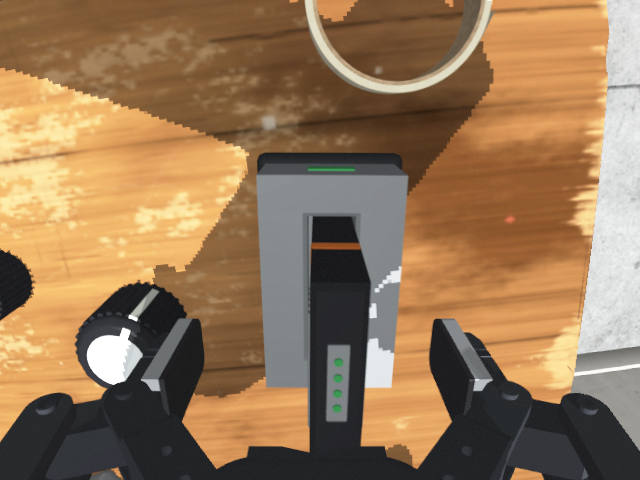

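The battery is centred at column 338 against the finger centre at 317, so it needs about 0.6 cm more along tool y. The alignment is good and the jaws are clear of it.

Request:
{"name": "servo_tool", "arguments": {"rows": [[1,0,0.6,0.2,0,0,-0.3],[1,0,0,0,0,0,0],[0,0,0,0,0,0,0],[0,0,0,0,0,0,0],[0,0,0,0,0,0,0],[0,0,0,0,0,0,0],[0,0,0,0,0,0,0],[0,0,0,0,0,0,0],[0,0,0,0,0,0,0],[0,0,0,0,0,0,0]]}}

```text
clock: 4.3
position: [486.8, 325.7, 89.4]
ee_rot: [0.049, 0.999, 0.0, 0.0]
contact_force: [0.2, -0.1, 1.6]
gripper_width: 17.3
```

Request:
{"name": "servo_tool", "arguments": {"rows": [[0,0,0,-1.5,0,0,0],[0,0,0,-2.5,0,0,0],[0,0,0,-4,0,0,0],[0,0,0,-4,0,0,0],[0,0,0,-3,0,0,0],[0,0,0,0,0,0,0]]}}

```text
clock: 4.9
position: [488.2, 326.9, 243.8]
ee_rot: [0.049, 0.999, 0.003, 0.003]
contact_force: [0.2, 1.3, -2.6]
gripper_width: 17.3
```

```bash
python3 - <<'E'
from h import *
go([607.3,-252.1,240],np.pi/2+.048)
d=snap('wrist','w3')
print(proj(d,[[487,324,267]]))
E
```

```text
t 4.9 pos [488.2 326.9 243.8] yawy 1.4722 tilt [0.0067 0.0062] w 17.3 q [ 0.87  0.32 -0.09  0.   -1.15 -2.54] F [ 0.2  1.3 -2.6]
turn -8.4 shift cm [ -9.11 -58.41   0.38]
[[308.52514107 367.64536643]]
```

Request:
{"name": "servo_tool", "arguments": {"rows": [[0,0,0,0,0,0,-4.2],[0,0,0,0,0,0,-4.2],[0,-0.6,-3,0,0,0,0],[0,-0.65,-4.3,0,0,0,0],[0,-0.65,-4.3,0,0,0,0],[0,-0.65,-4.3,0,0,0,0],[0,-0.65,-4.3,0,0,0,0],[0,-0.65,-4.3,0,0,0,0],[0,-0.65,-4.3,0,0,0,0],[0,-0.65,-4.3,0,0,0,0],[0,-0.65,-4.3,0,0,0,0],[0,-0.65,-4.3,0,0,0,0]]}}

```text
clock: 6.15
position: [569.5, -89.4, 236.2]
ee_rot: [-0.024, 1.0, 0.0, -0.003]
contact_force: [0.2, 0.4, -1.4]
gripper_width: 17.5
```

Request:
{"name": "servo_tool", "arguments": {"rows": [[0,-0.65,-4.3,0,0,0,0],[0,-0.65,-4.3,0,0,0,0],[0,-0.6,-4,0,0,0,0],[0,-0.6,-3.5,0,0,0,0],[0,0,0,0,0,0,0],[0,0,0,0,0,0,0],[0,0,0,0,0,0,0]]}}

```text
clock: 6.85
position: [602.8, -246.5, 237.4]
ee_rot: [-0.024, 1.0, 0.001, -0.002]
contact_force: [-0.2, 0.0, -2.6]
gripper_width: 17.4
```

```bash
python3 - <<'E'
from h import *
go([607.3,-252.1,140],np.pi/2+.048)
d=snap('wrist','w4')
t=snap('top','top4')
print(read_state()['ee_rot'])
im=d['image'][:,:,::-1]; cv2.imwrite('pics/c4.png',np.hstack([im[:,100:540],cv2.resize(t['image'][150:310,410:530,::-1],(360,480),interpolation=cv2.INTER_CUBIC)]))
E
```

```text
t 6.85 pos [ 602.8 -246.5  237.4] yawy 1.6187 tilt [-0.0035  0.0013] w 17.4 q [-0.14  0.43  0.07 -0.   -1.21 -1.38] F [-0.2  0.  -2.6]
turn -0.0 shift cm [-0.43 -0.58  9.74]
[-2.45143995e-02  9.99699234e-01  2.82921781e-04 -6.36614461e-04]
```

View pics/c4.png

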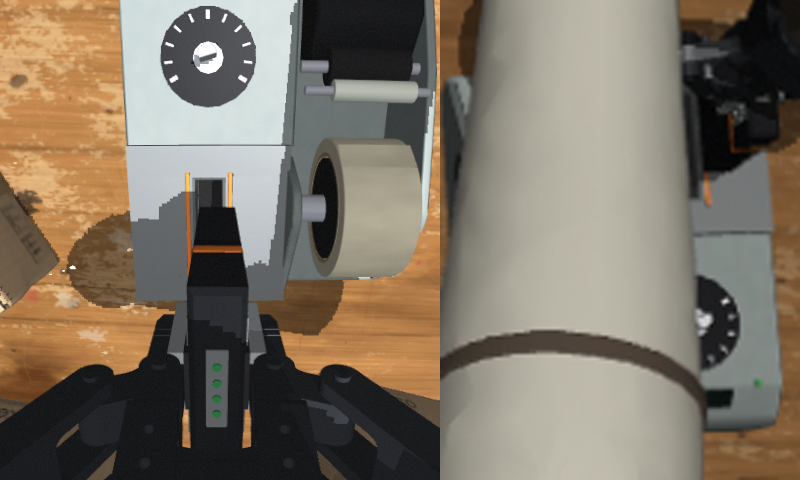

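The wrist view puts the front ends of the orange strips at (287,173) and (331,173), the battery's foot front edge at about row 208 (cols 297–336), its top front edge at row 287 (cols 288–347), and the spindle at (308,55).

```bash
python3 - <<'E'
from h import *
np.set_printoptions(precision=1,suppress=True)
d=load('w4')
s=back(d,[[287,173],[331,173]],80);print('strip ends',s,s.mean(0))
print('slot end',back(d,[[296,178],[327,178]],78))
f=back(d,[[297,208],[336,208]],165.4);print('foot',f,f.mean(0))
f=back(d,[[288,287],[347,287]],265.4);print('top',f,f.mean(0))
e=back(d,[[226,145],[384,145]],[78,78]);print('bay',e,np.arctan2(*(e[1]-e[0])[1::-1]))
print('dial',back(d,[[308,55]],70))
print('grip pt',back(load('w3'),[[308,367]],267))
E
```

```text
strip ends [[ 569.3 -269.6   80. ]
 [ 567.8 -237.9   80. ]] [ 568.6 -253.7   80. ]
slot end [[ 573.  -263.1   78. ]
 [ 571.9 -240.5   78. ]]
foot [[ 573.1 -258.5  165.4]
 [ 572.2 -238.1  165.4]] [ 572.7 -248.3  165.4]
top [[ 571.1 -256.7  265.4]
 [ 570.3 -239.8  265.4]] [ 570.7 -248.2  265.4]
bay [[ 551.5 -313.8   78. ]
 [ 546.2 -201.2   78. ]] 1.6171028754591839
dial [[ 488.2 -258.    70. ]]
grip pt [[486.7 323.9 267. ]]
```

Request:
{"name": "servo_tool", "arguments": {"rows": [[0,-0.18,-0.5,0,0,0,0],[0,0,0,3,0,0,0],[0,0,0,2.5,0,0,0],[0,0,0,1,0,0,0],[0,0,0,0,0,0,0],[0,0,0,0,0,0,0]]}}

```text
clock: 7.55
position: [606.5, -252.5, 175.6]
ee_rot: [-0.024, 1.0, -0.001, 0.001]
contact_force: [0.4, 0.2, -2.0]
gripper_width: 17.8
```

```bash
python3 - <<'E'
from h import *
go([605,-251.5,172],np.pi/2+.048)
d=snap('wrist','w5')
im=d['image'][:,:,::-1]; cv2.imwrite('pics/c5.png',cv2.resize(im[140:320,240:380],None,fx=3.3,fy=3.3,interpolation=cv2.INTER_CUBIC))
E
```

```text
t 7.55 pos [ 606.5 -252.5  175.6] yawy 1.6192 tilt [ 0.002  -0.0011] w 17.8 q [-0.15  0.49 -0.    0.   -1.08 -1.37] F [ 0.4  0.2 -2. ]
turn 0.02 shift cm [0.15 0.11 0.36]
```

View pics/c5.png

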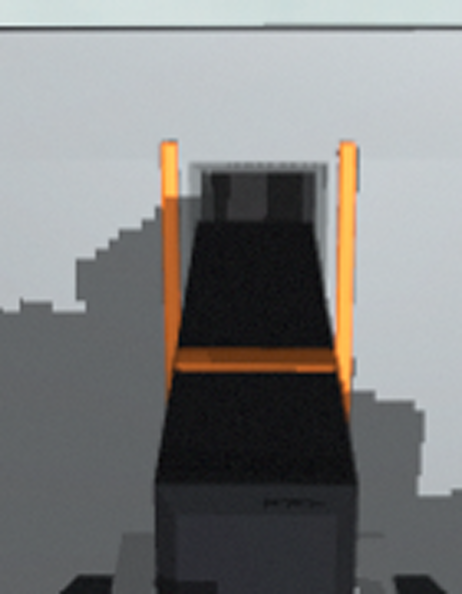

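The slot mouth's chamfer runs over cols 190–327 at row 163 of the crop, and the battery's foot edge over cols 196–312 at row 221. It is nearly centred.

```bash
python3 - <<'E'
from h import *
np.set_printoptions(precision=1,suppress=True)
d=load('w5')
q=lambda c0,c1,r,z,n:print(n,(p:=back(d,[[240+c0/3.3,140+r/3.3],[240+c1/3.3,140+r/3.3]],z)),p.mean(0))
q(190,327,163,78,'outer');q(203,316,172,76,'inner');q(162,356,143,80,'strips')
zf=175.6-72.4
q(196,312,221,zf,'foot');q(156,357,485,zf+100,'top');q(176,337,372,zf+32,'band')
E
```

```text
outer [[ 572.9 -265.7   78. ]
 [ 571.7 -241.7   78. ]] [ 572.3 -253.7   78. ]
inner [[ 574.8 -263.4   76. ]
 [ 573.9 -243.4   76. ]] [ 574.4 -253.4   76. ]
strips [[ 569.2 -270.6   80. ]
 [ 567.6 -237.    80. ]] [ 568.4 -253.8   80. ]
foot [[ 576.8 -263.5  103.2]
 [ 575.9 -245.1  103.2]] [ 576.4 -254.3  103.2]
top [[ 574.9 -262.9  203.2]
 [ 574.  -245.4  203.2]] [ 574.4 -254.2  203.2]
band [[ 590.3 -264.5  135.2]
 [ 589.2 -242.1  135.2]] [ 589.8 -253.3  135.2]
```

Request:
{"name": "servo_tool", "arguments": {"rows": [[0,-0.08,0.06,1,0,0,0],[0,0,0,1,0,0,0],[0,0,0,0.5,0,0,0],[0,0,0,0.5,0,0,0],[0,0,0,0.5,0,0,0],[0,0,0,0,0,0,0]]}}

```text
clock: 8.2
position: [605.9, -251.7, 138.3]
ee_rot: [-0.024, 1.0, 0.0, -0.001]
contact_force: [0.2, 0.2, -3.0]
gripper_width: 17.2
```

Request:
{"name": "servo_tool", "arguments": {"rows": [[0,0,0,1,0,0,0],[0,0,0,1,0,0,0],[0,0,0,0.8,0,0,0],[0,0,0,0.5,0,0,0],[0,0,0,0.3,0,0,0],[0,0,0,0,0,0,0]]}}

```text
clock: 8.8
position: [606.2, -251.7, 102.7]
ee_rot: [-0.024, 1.0, 0.0, -0.0]
contact_force: [0.7, 0.6, -2.1]
gripper_width: 17.2
```

Foot is now at about 30 mm, 2 mm above the slot floor.

Request:
{"name": "servo_tool", "arguments": {"rows": [[0,0,0,0.2,0,0,0],[0,0,0,0.1,0,0,0],[0,0,0,0.1,0,0,0],[0,0,0,0,0,0,0]]}}

```text
clock: 9.2
position: [606.7, -251.8, 100.5]
ee_rot: [-0.024, 1.0, -0.0, 0.001]
contact_force: [-1.1, 1.8, 2.1]
gripper_width: 17.5
```

Request:
{"name": "servo_tool", "arguments": {"rows": [[0,0,0,0.1,0,0,0],[0,0,0,0.1,0,0,0],[0,0,0,0,0,0,0]]}}

```text
clock: 9.5
position: [606.7, -251.8, 100.5]
ee_rot: [-0.024, 1.0, -0.001, 0.001]
contact_force: [-4.1, 3.0, 11.5]
gripper_width: 17.4
```

Request:
{"name": "servo_tool", "arguments": {"rows": [[0.45,0,0,0,0,0,0],[0.45,0,0,0,0,0,0],[0.45,0,0,0,0,0,0],[0.45,0,0,0,0,0,0],[0.45,0,0,0,0,0,0],[0.45,0,0,-2,0,0,0],[0.45,0,0,-4,0,0,0],[0.45,0,0,-4,0,0,0],[0.45,0,0,-3,0,0,0],[0.45,0,0,0,0,0,0]]}}

```text
clock: 10.5
position: [608.9, -252.7, 233.4]
ee_rot: [-0.024, 1.0, -0.002, 0.005]
contact_force: [0.0, 0.7, -0.2]
gripper_width: 38.4
```

```bash
python3 - <<'E'
from h import *
go([484,118,200],np.pi/2-.44)
d=snap('wrist','w6')
im=d['image'][:,:,::-1]; cv2.imwrite('pics/c6.png',np.hstack([cv2.resize(im[120:480,200:420],(440,590)),cv2.resize(im[0:150,240:380],(360,386),interpolation=cv2.INTER_CUBIC)[:,:].copy() if 0 else cv2.copyMakeBorder(cv2.resize(im[0:150,240:380],(360,386),interpolation=cv2.INTER_CUBIC),0,204,0,0,cv2.BORDER_CONSTANT)]))
E
```

```text
t 10.5 pos [ 608.9 -252.7  233.4] yawy 1.6191 tilt [ 0.0108 -0.0035] w 38.4 q [-0.15  0.44  0.08  0.   -1.19 -1.38] F [ 0.   0.7 -0.2]
turn 27.98 shift cm [27.09 28.22  3.34]
```

View pics/c6.png

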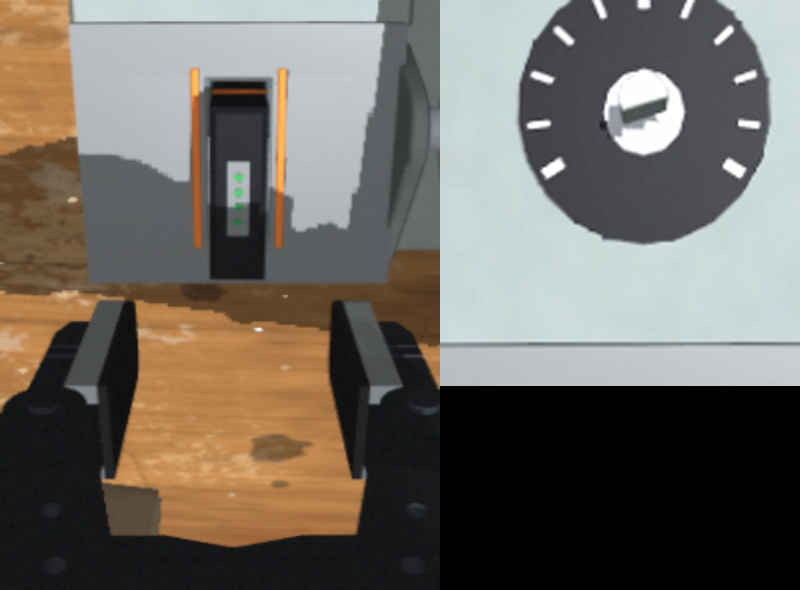

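The battery stands in the slot with its orange band just visible at the mouth and the fingers well clear. The spindle tip is near (319,44) in the full image, with its flat's dark edge slanted. Next I move the camera over the spindle for a close look.

Request:
{"name": "servo_tool", "arguments": {"rows": [[0.45,3.4,0,0,0,0,0],[0.45,3.5,0,0,0,0,0],[0.45,3.5,0,0.5,0,0,0],[0.45,0,0,3.5,0,0,0],[0.45,0,0,3.3,0,0,0],[0.45,0,0,0,0,0,0],[0.45,0,0,0,0,0,0]]}}

```text
clock: 11.25
position: [502.4, -256.8, 153.8]
ee_rot: [-0.024, 1.0, -0.0, -0.001]
contact_force: [-0.1, -0.5, 0.5]
gripper_width: 38.2
```

```bash
python3 - <<'E'
from h import *
np.set_printoptions(precision=1,suppress=True)
d=load('w6');p=back(d,[[305,185.9],[333.5,185.9]],128);print('batt top front edge',p,np.linalg.norm(p[1]-p[0]))
go([484,118,200],np.pi/2-.44)
d=snap('wrist','w7');P=proj(d,[[489,-257.8,98]])[0];print(P)
x,y=P.astype(int);im=d['image'][:,:,::-1][y-40:y+40,x-50:x+50]; cv2.imwrite('pics/c7.png',cv2.resize(im,None,fx=7,fy=7,interpolation=cv2.INTER_CUBIC));print(x-50,y-40)
E
```

```text
batt top front edge [[ 575.5 -262.   128. ]
 [ 574.6 -245.   128. ]] 17.015065090392273
t 11.25 pos [ 502.4 -256.8  153.8] yawy 1.6188 tilt [-0. -0.] w 38.2 q [-0.2  0.4 -0.3  0.  -0.9 -1.3] F [-0.1 -0.5  0.5]
turn 27.96 shift cm [17.6 33.1 -4.6]
[316.7 248.5]
266 208
```

View pics/c7.png

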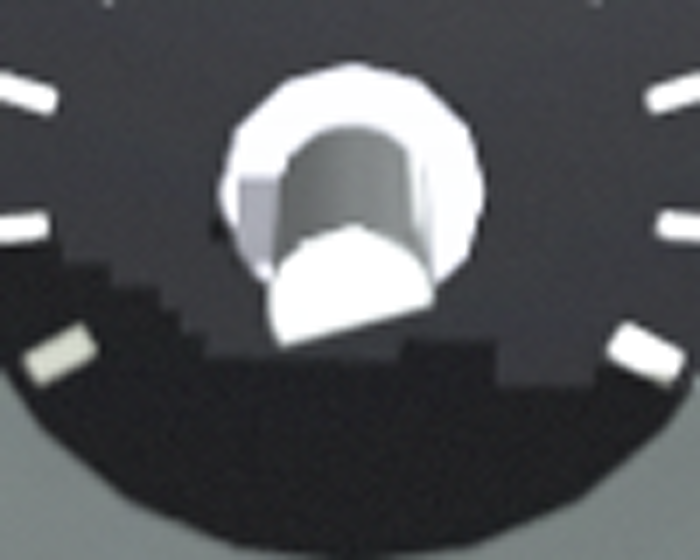

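The D-shaped tip shows clearly: its chord runs from (284,345) to (433,300) in the crop, the top of its arc is at (353,228), and the collar is centred at (355,188).

```bash
python3 - <<'E'
from h import *
np.set_printoptions(precision=2,suppress=True)
d=load('w7')
f=lambda p:np.array(p)/7+[266,208]-.4
c=back(d,f([[284,345],[433,300]]),97.5);v=c[1]-c[0];L=np.hypot(*v[:2]);a=np.arctan2(-v[0],v[1]);print(c,L,'flat dir',a)
n=np.array([np.cos(a),np.sin(a)]);print('centre',c.mean(0)[:2]-1.5*n,'arc',back(d,f([[353,228]]),97.5), 'collar',back(d,f([[355,188]]),72))
E
```

```text
[[ 493.93 -262.89   97.5 ]
 [ 489.97 -252.38   97.5 ]] 11.226914540520426 flat dir 0.35999100907045645
centre [ 490.55 -258.16] arc [[ 484.81 -258.35   97.5 ]] collar [[ 490.12 -257.97   72.  ]]
```

Request:
{"name": "servo_tool", "arguments": {"rows": [[0.75,0,0,-2,0,0,7],[0.75,0,0,-2.5,0,0,7],[0.75,0,0,-1,0,0,7],[0.75,1.9,3.6,0,0,0,7],[0.75,2,3.7,0,0,0,0],[0.75,2,3.7,0,0,0,0],[0.75,2,3.7,0,0,0,0],[0.75,2,3.7,0,0,0,0],[0.75,2,3.7,0,0,0,0],[0.75,2,3.7,1,0,0,0],[0.75,2,3.7,3,0,0,0],[0.75,1.7,3.6,3,0,0,0]]}}

```text
clock: 12.5
position: [481.3, 118.8, 142.5]
ee_rot: [0.218, 0.976, 0.002, 0.003]
contact_force: [1.1, -0.2, -0.7]
gripper_width: 64.1
```

Request:
{"name": "servo_tool", "arguments": {"rows": [[0.75,0,0,0,0,0,0],[0.75,0,0,0,0,0,0]]}}

```text
clock: 12.7
position: [480.6, 117.1, 141.2]
ee_rot: [0.218, 0.976, 0.0, 0.001]
contact_force: [0.6, -0.4, 0.5]
gripper_width: 64.1
```

```bash
python3 - <<'E'
from h import *
go([484,118,19],np.pi/2-.44)
d=snap('wrist','w8');P=proj(d,[[484,118,34]])[0];print(P)
x,y=P.astype(int)
im=d['image'][:,:,::-1][y-60:y+60,x-80:x+80];print(x-80,y-60)
cv2.imwrite('pics/c8.png',cv2.resize(im,None,fx=5,fy=5,interpolation=cv2.INTER_CUBIC))
E
```

```text
t 12.7 pos [480.6 117.1 141.2] yawy 1.1323 tilt [0.0015 0.0003] w 64.1 q [ 0.57  0.27 -0.45  0.   -0.85 -2.58] F [ 0.6 -0.4  0.5]
turn 0.08 shift cm [-0.27  0.22 12.22]
[319.73067336 243.79621414]
239 183
```

View pics/c8.png

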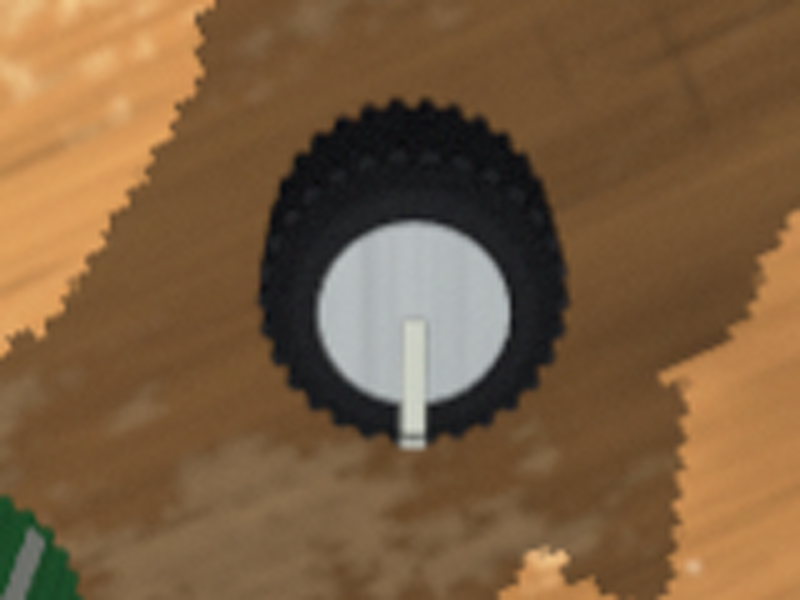

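The small black knob has its cap at (414,312) in the crop and its pointer straight down to (411,440). That is the twelfth and last picture, so from here I work from numbers only.

```bash
python3 - <<'E'
from h import *
d=load('w8')
f=lambda p:np.array(p)/5+[239,183]-.4
p=back(d,f([[414,312],[412.5,440]]),34);v=p[1]-p[0];print(p,np.arctan2(v[1],v[0]))
# automatic cap detect
def cap(d,P,r=45):
    x,y=proj(d,[P])[0].astype(int);im=d['image'].astype(int)[y-r:y+r,x-r:x+r]
    m=((im.min(2)>120)&(np.ptp(im,axis=2)<35)).astype(np.uint8)
    n,l,s,c=cv2.connectedComponentsWithStats(m);i=1+s[1:,4].argmax();return c[i]+[x-r,y-r],s[i]
print(cap(d,[484,118,34]),f([414,312]))
go([p[0,0],p[0,1],19],np.pi/2-.44)
E
```

```text
[[485.18045853 118.61368958  34.        ]
 [501.04422088 111.03182868  34.        ]] -0.445841007213271
(array([321.33452275, 245.95093666]), array([  29,   29,   38,   46, 1121], dtype=int32)) [321.4 245. ]
t 12.75 pos [480.9 116.5 141.7] yawy 1.1308 tilt [0.0025 0.0009] w 64.2 q [ 0.57  0.27 -0.45  0.   -0.85 -2.58] F [ 0.4 -0.1 -0.3]
turn -0.0 shift cm [-0.3   0.37 12.27]
```

Request:
{"name": "servo_tool", "arguments": {"rows": [[0.75,-0.1,0.3,3,0,0,0],[0.75,0,0,4.5,0,0,0],[0.75,0,0,3,0,0,0],[0.75,0,0,1.5,0,0,0],[0.4,0,0,0,0,0,0],[0.4,0,0,0,0,0,0],[0.4,0,0,0,0,0,0],[0.4,0,0,0,0,0,0],[0.4,0,0,0,0,0,0]]}}

```text
clock: 13.65
position: [483.0, 118.4, 21.7]
ee_rot: [0.219, 0.976, 0.001, 0.001]
contact_force: [-0.8, -1.7, 5.8]
gripper_width: 38.4
```

Request:
{"name": "servo_tool", "arguments": {"rows": [[0.75,0,0,0,0,0,0],[0.75,0,0,0,0,0,0],[0.75,0,0,0,0,0,0],[0.75,0,0,0,0,0,0]]}}

```text
clock: 14.05
position: [481.9, 118.2, 20.1]
ee_rot: [0.219, 0.976, -0.0, -0.0]
contact_force: [0.4, 0.1, -0.8]
gripper_width: 63.9
```

Request:
{"name": "servo_tool", "arguments": {"rows": [[0.75,0,0,0,0,0,-8.2],[0.75,0,0,0,0,0,-8.2],[0.75,0,0,0,0,0,-8.2],[0.75,0,0,0,0,0,-8.2],[0.75,0,0,0,0,0,-8.2],[0.75,0,0,0,0,0,-8.2],[0.75,0,0,0,0,0,-8.2],[0.75,0,0,0,0,0,-8.2],[0.75,0,0,0,0,0,-8.2],[0.75,0,0,0,0,0,-8.2],[0.75,0,0,0,0,0,-8],[0.75,0,0,0,0,0,0]]}}

```text
clock: 15.25
position: [481.9, 118.2, 20.1]
ee_rot: [-0.535, 0.845, 0.0, -0.0]
contact_force: [0.6, -0.4, -0.4]
gripper_width: 64.2
```

Request:
{"name": "servo_tool", "arguments": {"rows": [[0.75,0,0,0,0,0,0],[0.4,0,0,0,0,0,0],[0.4,0,0,0,0,0,0],[0.4,0,0,0,0,0,0],[0.4,0,0,0,0,0,0],[0.4,0,0,0,0,0,0]]}}

```text
clock: 15.85
position: [482.0, 118.3, 20.6]
ee_rot: [-0.535, 0.845, 0.0, 0.0]
contact_force: [-1.9, 1.2, 5.3]
gripper_width: 38.3
```

Request:
{"name": "servo_tool", "arguments": {"rows": [[0.75,0,0,0,0,0,0],[0.75,0,0,0,0,0,0],[0.75,0,0,0,0,0,0],[0.75,0,0,-2,0,0,0],[0.75,0,0,-3.5,0,0,0],[0.75,0,0,-1.5,0,0,0],[0.75,0,0,0,0,0,0],[0.75,0,0,0,0,0,0]]}}

```text
clock: 16.65
position: [481.7, 118.1, 90.0]
ee_rot: [-0.535, 0.845, 0.0, -0.0]
contact_force: [-1.0, -0.6, -1.1]
gripper_width: 63.8
```

```bash
cat >> h.py <<'E'
def cap(d,P,r=60):
    x,y=proj(d,[P])[0].astype(int);im=d['image'].astype(int)[y-r:y+r,x-r:x+r]
    m=((im.min(2)>120)&(np.ptp(im,axis=2)<35)).astype(np.uint8)
    n,l,s,c=cv2.connectedComponentsWithStats(m);i=1+s[1:,4].argmax()
    mm=cv2.morphologyEx((l==i).astype(np.uint8),cv2.MORPH_OPEN,cv2.getStructuringElement(cv2.MORPH_ELLIPSE,(15,15)))
    o=[x-r,y-r];cc=cv2.fitEllipse(np.argwhere(cv2.Canny(mm*255,50,150))[:,::-1].astype(np.float32))
    t=(l==i)&(cv2.dilate(mm,np.ones((3,3)))==0);tp=np.argwhere(t)[:,::-1].mean(0) if t.any() else None
    return np.array(cc[0])+o,cc[1],(tp+o if tp is not None else None),int(t.sum())
E
python3 - <<'E'
from h import *
st=read_state();go(st['position'],np.pi/2-.44)
d=snap('wrist','w9');c=cap(d,[*st['position'][:2],34]);print(c)
p=back(d,[c[0],c[2]],34);print(p,np.arctan2(*(p[1]-p[0])[1::-1]))
M=R.from_quat(st['ee_rot']).as_matrix();print('bias tool',M.T@(p[0]-[*st['position'][:2],34]))
E
```

```text
t 16.65 pos [481.7 118.1  90. ] yawy 2.7 tilt [-0.0002  0.0003] w 63.8 q [ 0.57  0.34 -0.5  -0.   -0.72 -1.01] F [-1.  -0.6 -1.1]
turn 89.91 shift cm [0. 0. 0.]
(array([316.09908676, 276.96286774]), (43.31233596801758, 47.2227668762207), array([287.73333333, 277.46666667]), 45)
[[483.33633705 118.72921811  34.        ]
 [496.58501657 112.77902291  34.        ]] -0.42211862637446884
bias tool [-1.29329001e+00 -1.21686924e+00 -2.07489853e-04]
```

Request:
{"name": "servo_tool", "arguments": {"rows": [[0.75,0,0,3.5,0,0,0],[0.75,0,0,2.5,0,0,0],[0.75,0,0,1,0,0,0],[0.75,0,0,0,0,0,0],[0.3,0,0,0,0,0,0],[0.3,0,0,0,0,0,0],[0.3,0,0,0,0,0,0],[0.3,0,0,0,0,0,0],[0.3,0,0,0,0,0,0],[0.3,0,0,0,0,0,0]]}}

```text
clock: 17.7
position: [482.7, 118.7, 21.4]
ee_rot: [-0.535, 0.845, -0.0, 0.001]
contact_force: [-2.5, 1.9, 6.0]
gripper_width: 38.2
```

Request:
{"name": "servo_tool", "arguments": {"rows": [[0.3,0,0,-2,0,0,0],[0.3,0,0,-4,0,0,0],[0.3,0,0,-4.5,0,0,0],[0.3,0,0,-4,0,0,-7.6],[0.3,0,0,-3,0,0,-7.6],[0.3,0,0,0,0,0,-7.5],[0.3,0,0,0,0,0,-7.5],[0.3,0,0,0,0,0,-7.5],[0.3,0,0,0,0,0,-7.5],[0.3,0,0,0,0,0,0],[0.3,0,0,0,0,0,0]]}}

```text
clock: 18.8
position: [481.7, 118.0, 195.0]
ee_rot: [0.818, -0.575, -0.0, 0.0]
contact_force: [0.6, -0.7, -1.0]
gripper_width: 38.1
```

```bash
python3 - <<'E'
from h import *
st=read_state();P=st['position'];go([488.7,-257.4,P[2]],2.70+.79)
d=snap('wrist','w10')
for lo in(100,120,150):
  try:
    im=d['image'];x,y=proj(d,[P+[0,0,14]])[0].astype(int);r=60
    g=im.astype(int)[y-r:y+r,x-r:x+r];m=((g.min(2)>lo)&(np.ptp(g,axis=2)<35)).astype(np.uint8)
    n,l,s,c=cv2.connectedComponentsWithStats(m);i=np.argsort(-s[1:,4])[:3]+1;print(lo,(x,y),s[i].tolist(),(c[i]+[x-r,y-r]).round(1).tolist())
  except Exception as e:print(e)
y0=d['image'][y-60:y+80:5,x-70:x+70:4].astype(int).mean(2).astype(int)
print('\n'.join(' '.join('%3d'%v for v in r) for r in y0))
E
```

```text
t 18.8 pos [481.7 118.  195. ] yawy -2.7968 tilt [-0.0006 -0.0001] w 38.1 q [ 0.57  0.21 -0.37 -0.   -0.99 -0.22] F [ 0.6 -0.7 -1. ]
turn -0.21 shift cm [35.53 12.15  0.  ]
100 (np.int64(318), np.int64(357)) [[12, 30, 82, 59, 3269], [0, 115, 14, 5, 45], [5, 48, 2, 9, 17]] [[315.2, 356.0], [262.8, 414.6], [263.5, 349.2]]
120 (np.int64(318), np.int64(357)) [[12, 30, 82, 59, 3230], [0, 115, 13, 5, 40], [61, 99, 5, 4, 15]] [[315.2, 356.0], [262.4, 414.6], [321.1, 397.8]]
150 (np.int64(318), np.int64(357)) [[12, 31, 81, 57, 3160], [0, 115, 12, 5, 32], [61, 99, 5, 4, 15]] [[315.2, 356.0], [261.8, 414.8], [321.1, 397.8]]
 70  60  41  36  18  28  48  23  21  19  20  21  22  19  20  19  23  17  17  22  17  19  14  22  21  19  24  17  25  56  90  94 196 195 185
255  71  53  39  21 123  18  22  22  21  19  20  20  19  30  30  20  34  29  23  35  23  20  21  24  23  24  22  22  80  98 112 130 191 187
148  99  97  99  23 135  23  23  19  19  17  31  24  24  25  26  28  27  28  25  27  23  22  30  20  17  20  22  24  50  24  80  98  97 100
 97  98  97  27  25  19  19  20  21  29  23  24  28  29  2
[... 2741 characters left out ...]

 29 178 142 135  66  66  66  66  66  64  66  66  66  66 136  88  61 120 117 143 145 126 124 108  97 115 121 130 111 125 131 153  92 117  32
 29 207 207 206 208 207 161  66  66  64  65  66  65  66  93  76  89 112 145 118 104 111 123  99 108 117 115 101 127 127 134 137 128 132  27
 29 124 206 206 206 207 206 207 206 185  73  64  67  66  83  69 132 121 111 113  95 102 103  99 113 113 125 105 129 138 130 126 135 115  28
 29  29 205 206 206 206 207 206 207 207 207 208 205 101  63  84  91 101  97  93  64  56  59  64  61  66  56  84  69 122 129 129 131  96  28
 32  28  65  96 197 206 206 208 207 207 206 206 207 117  79  94  87  55  56  62 107 111 114 116 115 114 111 114 114  91  68 121 128  43  32
```

```bash
python3 - <<'E'
from h import *
d=load('w10');st=read_state();P=st['position'];z=P[2]+14
im=d['image'].astype(int);x,y=318,357;g=im[y-60:y+60,x-60:x+60]
m=((g.min(2)>120)&(np.ptp(g,axis=2)<35));pt=m&(g.mean(2)>195)
n,l,s,c=cv2.connectedComponentsWithStats(pt.astype(np.uint8))
i=[k for k in range(1,n) if 25<c[k][1]<75 and s[k,4]>30];print(s[i],c[i])
pp=np.argwhere(l==i[0])[:,::-1]+[x-60,y-60]
w=back(d,pp,z)[:,:2];q=w-w.mean(0);v=np.linalg.svd(q)[2][0];v*=np.sign(v[0]);print('pointer',np.arctan2(v[1],v[0]),'centroid',w.mean(0),'extent',(q@v).min(),(q@v).max())
n,l,s,c=cv2.connectedComponentsWithStats(m.astype(np.uint8));k=1+s[1:,4].argmax();mm=cv2.morphologyEx((l==k).astype(np.uint8),cv2.MORPH_OPEN,cv2.getStructuringElement(cv2.MORPH_ELLIPSE,(21,21)))
e=cv2.fitEllipse(max(cv2.findContours(mm,0,1)[0],key=len));cw=back(d,[np.array(e[0])+[x-60,y-60]],z)[0];print(e,cw)
M=R.from_quat(st['ee_rot']).as_matrix();print('tool',M.T@(cw-P))
E
```

```text
[[ 13  57  44   7 272]] [[33.9375     60.06985294]]
pointer 0.3099330294810375 centroid [490.54322392 120.87218238] extent -7.702488607189503 7.313872520476488
((58.38671875, 58.964778900146484), (56.8774299621582, 68.1039810180664), 89.74539947509766) [482.67640684 117.54780014 209.07689316]
tool [  0.77937282  -0.69516642 -14.0003909 ]
```

Request:
{"name": "servo_tool", "arguments": {"rows": [[0.3,2.5,0.85,0,0,0,0],[0.3,4,1.37,0,0,0,0],[0.3,4.5,1.54,0,0,0,0],[0.3,4.5,1.54,0,0,0,0],[0.3,4.5,1.54,0,0,0,0],[0.3,4.5,1.54,0,0,0,0],[0.3,4.5,1.54,0,0,0,0],[0.3,4,1.37,0,0,0,0],[0.3,2.5,0.86,0,0,0,0],[0.3,0,0,0,0,0,0],[0.3,0,0,0,0,0,0],[0.3,0,0,0,0,0,0]]}}

```text
clock: 20.05
position: [488.6, -256.2, 195.1]
ee_rot: [0.819, -0.574, -0.0, -0.0]
contact_force: [-0.7, 0.4, -1.3]
gripper_width: 38.7
```

```bash
python3 - <<'E'
from h import *
go([488.7,-257.4,122],2.70+.79)
E
```

```text
t 20.05 pos [ 488.6 -256.2  195.1] yawy -2.7938 tilt [-0.0004  0.0004] w 38.7 q [-0.19  0.3  -0.24 -0.   -1.03  0.54] F [-0.7  0.4 -1.3]
turn -0.04 shift cm [0.12 0.03 7.31]
```

Request:
{"name": "servo_tool", "arguments": {"rows": [[0.3,0.12,0.03,3,0,0,0],[0.3,0,0,2.7,0,0,0],[0.3,0,0,1,0,0,0],[0.3,0,0,0.5,0,0,0],[0.3,0,0,0.3,0,0,0],[0.3,0,0,0.2,0,0,0],[0.3,0,0,0,0,0,0]]}}

```text
clock: 20.75
position: [489.4, -258.2, 119.0]
ee_rot: [0.819, -0.574, 0.001, -0.0]
contact_force: [-1.6, 0.8, -1.5]
gripper_width: 38.8
```

Request:
{"name": "servo_tool", "arguments": {"rows": [[0.3,0,0,0.2,0,0,0],[0.3,0,0,0.2,0,0,0],[0.3,0,0,0,0,0,0]]}}

```text
clock: 21.05
position: [488.7, -258.2, 114.2]
ee_rot: [0.819, -0.574, -0.0, -0.0]
contact_force: [-0.4, -0.8, -2.2]
gripper_width: 38.2
```

Request:
{"name": "servo_tool", "arguments": {"rows": [[0.3,0,0,0.3,0,0,0],[0.3,0,0,0.3,0,0,0],[0.3,0,0,0.2,0,0,0],[0.3,0,0,0,0,0,0]]}}

```text
clock: 21.45
position: [488.6, -258.2, 105.8]
ee_rot: [0.819, -0.574, -0.0, 0.0]
contact_force: [0.4, 0.4, -1.2]
gripper_width: 37.9
```

Request:
{"name": "servo_tool", "arguments": {"rows": [[0.3,0,0,0.3,0,0,0],[0.3,0,0,0.3,0,0,0],[0.3,0,0,0.1,0,0,0],[0.3,0,0,0,0,0,0]]}}

```text
clock: 21.85
position: [488.7, -258.2, 99.0]
ee_rot: [0.819, -0.574, -0.0, 0.0]
contact_force: [-0.0, -0.3, -1.5]
gripper_width: 38.5
```

Request:
{"name": "servo_tool", "arguments": {"rows": [[0.3,0,0,0.2,0,0,0],[0.3,0,0,0.1,0,0,0],[0.3,0,0,0,0,0,0]]}}

```text
clock: 22.15
position: [489.2, -258.3, 96.7]
ee_rot: [0.819, -0.574, 0.0, -0.0]
contact_force: [-1.0, 0.1, 1.7]
gripper_width: 38.3
```

Request:
{"name": "servo_tool", "arguments": {"rows": [[0.3,0,0,0.1,0,0,0],[0.3,0,0,0.1,0,0,0],[0.3,0,0,0,0,0,0]]}}

```text
clock: 22.45
position: [489.2, -258.3, 94.8]
ee_rot: [0.819, -0.574, 0.0, -0.0]
contact_force: [-0.9, 1.5, 4.9]
gripper_width: 38.4
```

Request:
{"name": "servo_tool", "arguments": {"rows": [[0.3,0,0,0.1,0,0,0],[0.3,0,0,0.1,0,0,0],[0.3,0,0,0,0,0,0]]}}

```text
clock: 22.75
position: [489.2, -258.4, 93.3]
ee_rot: [0.819, -0.574, 0.001, 0.0]
contact_force: [-2.1, 1.5, 7.1]
gripper_width: 38.4
```

Request:
{"name": "servo_tool", "arguments": {"rows": [[0.3,0,0,0.1,0,0,0],[0.3,0,0,0,0,0,0],[0.3,0,0,0,0,0,0]]}}

```text
clock: 23.05
position: [489.3, -258.4, 93.2]
ee_rot: [0.819, -0.574, 0.001, 0.0]
contact_force: [-2.8, 2.2, 12.7]
gripper_width: 38.3
```

Request:
{"name": "servo_tool", "arguments": {"rows": [[0.3,0,0,0,0,0,0],[0.3,0,0,0,0,0,0],[0.3,0,0,0,0,0,0],[0.3,0,0,0,0,0,0],[0.3,0,0,0,0,0,0]]}}

```text
clock: 23.55
position: [489.3, -258.4, 93.2]
ee_rot: [0.819, -0.574, 0.001, 0.0]
contact_force: [-2.8, 2.8, 11.5]
gripper_width: 38.3
```

```bash
python3 - <<'E'
from h import *
a=load('top0')['image'].astype(int);b=snap('top','top11')['image'].astype(int)
D=np.abs(a-b).sum(2)
for n,(u,v) in dict(big=(265,242),green=(349,250),mug=(187,145),tape=(186,317),measure=(301,166),charger=(204,252),knobspot=(307,260)).items():print(n,(D[v-22:v+22,u-22:u+22]>90).mean().round(3))
st=read_state();print(st['clock'],st['position'],st['contact_force'],st['wrist_torque'],st['gripper_width'])
print(job_done())
E
```

```text
big 0.0
green 0.0
mug 0.0
tape 0.0
measure 0.0
charger 0.317
knobspot 0.167
23.6 [ 489.29881361 -258.42788283   93.17031612] [-2.58872884  2.61619042 13.26414258] [0.67654795 0.93826519 0.02013941] 38.142460509173134
the job is handed in; nothing more can be done
None
```

The battery is home in the dispenser's slot and released. The small black knob is fully on the spindle and held pressed down in the gripper. The job was handed in at 23.6 s.

- **Battery:** it came to rest in the slot at the expected height, with firm contact force. After I let go, a picture showed it standing in the slot with its top about 50 mm above the bay.
- **Knob:** it slid about 20 mm onto the spindle with almost no force, so the flats matched. The force then rose with the spring from about 3 N, and the knob stopped hard about 4 mm further down. It is now holding at about 13 N, steady, against the 9 N needed to press the switch fully in. The switch itself could not be read directly, so "on" is inferred from that travel and force.
- **Bystanders:** the top view shows no change at the mug, masking tape, tape measure, big black knob or green knob. Only the charger and the knob's old spot changed, as expected.
- **Disagreements:** the wrist and top cameras differed by 2–3 mm along x at the dispenser. I got round this by centring the knob in the jaws from two directions before gripping it. Two readings of the pointer's direction in the hand gave 0.31 and 0.40 rad, against 0.36 wanted, both within the 0.15 rad allowed.
- **Not checked:** I had used all twelve pictures before gripping the knob, so its final seating rests on position and force readings, not a picture.

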